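# Hold a radio battery down on the tester's sprung contacts

### The arm

A 7-joint arm with a two-finger parallel gripper is mounted at the origin on the work surface. World frame = base frame: x ahead of the robot, y to its left, z up, the work surface at z = 0. Lengths are in m, angles in rad, forces in N, time in s.
With the tool pointing down it reaches from about 0.425 to 1.025 m from the base axis. Payload 9.4 kg.
Tool frame: the origin (TCP) lies midway between the tips of the shut fingers; the grasp point (between the pads) lies ctrl.tcp_to_grasp behind it (ctrl.tcp_to_grasp is the distance from the TCP to the grasp point, in m); z points along the fingers, y is the line along which they close (so a half turn about z gives the same grasp; the last joint's range is limited). The gripper opens to 85 mm and grips with 20 to 120 N. Pads are 22 mm wide; open, the fingers measure 114 mm over their backs; the gripper's body (76 mm by 85 mm) begins 54 mm behind the grasp point. The pads swing forward as they close: fully open they stand 13 mm farther back than shut.
Start: joints at [-1.39, 0.599, -0.003, 1.599, 0.002, 0.943, -0.08], TCP at [0.185, 0.701, 0.231] pointing down, gripper open.
Joint ranges: [-2.57, 2.57], [-0.35, 1.97], [-1.29, 1.29], [0.11, 2.56], [-1.05, 4.19], [0.11, 1.86], [-2.63, 2.63]. Speed limits (rad/s): [2.22, 2.22, 3.01, 3.01, 3.14, 3.14, 3.14].

### API

Orientations are given as a 3x3 rotation matrix whose columns are the frame's x, y, z axes.
In Python, from workcell import monitor, cams, ticket, ctrl gives the robot as it stands.
- The arm moves only by the shell command python3 -m inch 'ROWS' [FORCE]. ROWS is JSON, a list of rows, each an object with "jaw": the opening, from -1 (shut) to 1 (fully open); "xyz": the shift along the tool's x, y, z in cm, a list of three; "rotation": the turn, a rotation vector about the tool's x, y, z in degrees, a list of three. In form: [{"jaw": jaw, "xyz": [dx, dy, dz], "rotation": [wx, wy, wz]}, ...]. A call has 1 to 20 rows; each row is the pose to reach, as a shift and turn from the pose commanded when the call began, along the tool's axes at that moment; what a row does not reach only later rows make up. A row lasts 1/8 s, in which the tool goes at most 62.5 mm and 10.7 degrees, less where a joint would pass 70% of its speed; a pose out of reach is approached as far as the arm can. A call with a gripper value outside its range is refused whole. The fingers move at their own pace and stop on an object; FORCE is the grip in N (left out, the last holds). Time passes only in rows, so rows that repeat a pose let the fingers close. It gives the time, the measured TCP pose, the force, the opening and the grip force at its end, in the units of the state.
- monitor.observe(): the state, without advancing time (a new reading comes with each control period).
- cams.read_camera(name): name is "side" or "top" or "wrist"; returns the picture (400x640x3 uint8, red, green, blue); there is no depth.
- cams.calibration(name): a dict with "mtx" (3x3 intrinsics, pixels), "R" (3x3) and "t" (3): a world point X has camera coordinates R X + t. Camera axes: x right, y down, z forward; pixel columns grow to the right and rows downward; lengths in m; the calibration is good to about 2 mm. A picture is of the moment at which its call begins: read the wrist's pose just before it. calibration takes no time and is no camera call; for the wrist camera it gives the pose at the moment of the call.
- ticket.finish_job(): hands the job in; it is judged then, once.
The state is a dict: "t": time; "qpos": joint angles; "dq": joint speeds; "joint_torque": joint torques, N m; "eef_pos": TCP position; "ee_rot": TCP orientation; "force": force on the tool from outside, world axes, zero at the start; "ft_torque": the same for the moment, N m; "opening": finger opening in m; "gripper_force": force on a finger pad.
Only numpy, scipy, OpenCV 4.12 (cv2) and the standard library are available. Lean on these libraries where they do the work, as an engineer would, in place of code of your own. Each camera call takes 0.05 s, during which the arm holds its last target. There are 200 camera calls.

### The job

Take the battery pack out of the charger with the green light, slide it down into the slot of the battery tester with its label facing the tester's display side, and press it fully home against the sprung contact block until its foot sits firmly on the hard stop, without forcing it. The tester only reads while the pack is held down, so finish still holding it pressed there. Leave the other charger's pack, the radio and the screwdriver alone.

Things in the scene. Friction and masses are not known exactly. Their poses are not given: they have to be found in the camera images.
- pack_center (a point): centre of the battery pack to be tested: a black upright slab 18 mm thick (x) by 54 mm wide (y) by 110 mm tall (z), about 130 g, with a white and orange label on its -x face; this point is half-way up, 55 mm above its foot. It stands loose in the pocket of the charger with the green light, foot 14 mm above the charger's underside, and sticks out 64 mm
- pack_label (a point): centre of that pack's label face: 9 mm from the pack's centre along its -x axis
- pack: the same pack, origin at the centre of its foot; axes as for pack_center
- charger_green: grey desk charger with a green light strip on its deck; fixed, 90 mm (x) by 88 mm (y) by 46 mm high, the strip's top 48.5 mm up; origin on its underside (on the mat) below the centre of the pocket; the deck with the strip lies towards -x. The pocket is 21 x 57 mm with its floor 14 mm and its mouth 46 mm above the underside
- charger_red: the same charger with a red light strip, in use; leave it alone
- other_pack_center (a point): centre (half-way up) of the identical pack that stands in the red charger; leave it alone
- tester: grey battery tester, fixed, 160 mm (x) by 184 mm (y); origin on its underside (on the mat) below the centre of its slot; display and keys lie on the -x side of the slot, no higher than 60 mm. The slot goes straight down, 21 mm (x) by 57 mm (y): 1.5 mm clearance on every side of the pack. A pack fully home has its centre 95 mm and its top 150 mm above the tester's underside
- slot_mouth (a point): centre of the slot's mouth, 80 mm above the tester's underside and 40 mm above the hard stop; axes as the tester's. The slot's black cup has a white flared lead-in that widens the mouth by 5 mm on every side over its top 8 mm
- stop_ledges: the hard stop: two fixed aluminium ledges, 12 mm long, at the two ends of the slot's floor, tops 40 mm above the tester's underside; the pack's foot comes to rest on them. Origin as the tester's
- contact_block (a joint): travel (m) of the red sprung contact block, 12 x 26 mm, between the ledges. 0: up, its top 8 mm proud of the ledges; 0.008: pressed level with them, the pack on the hard stop. It pushes up with 3.5 N at 0 and 7.9 N at 0.008 (550 N/m); the pack's weight alone does not move it
- radio_center (a point): centre of the body (half-way up, without aerial) of a black two-way radio standing loose on the mat, 36 x 58 x 125 mm with a 150 mm aerial on top; leave it alone
- screwdriver_grip (a point): handle of a red screwdriver, 170 mm long, lying on the mat; leave it alone
Things that resemble listed ones, but are neither listed nor needed, are in the scene too. What is shaped like the pack but yellow is not meant.

How it is judged:
By the outcome, as a careful person would: the job done as asked, in the order asked, and still so for the second after the job is handed in, while the arm keeps its last pose, push and grip.
It also fails if it takes over 48 s, if anything falls off the work surface, if the arm or the gripper's body presses on something with over 40 N, if the wrist force passes 120 N, or if a joint passes its speed limit or range.

## Working session

There is one attempt and no reset: what is moved stays moved. The work goes in short steps, Python scripts to look and compute and a shell command to move; the robot and the scene stay as the last step left them, time stands still between calls to the robot, and variables do not carry over. Pictures are saved under pics/ and viewed, at most 10 in all, crops included, and the job is handed in when it is done.

```bash
mkdir -p pics; ls; python3 - <<'E'
from workcell import monitor,cams,ctrl
import cv2,numpy as np
np.set_printoptions(precision=4,suppress=True)
s=monitor.observe();print(s['t'],s['eef_pos'],s['ee_rot'],s['opening'],ctrl.tcp_to_grasp)
for n in("top","side"):
    c=cams.calibration(n);print(n,c['mtx'].tolist(),c['R'].tolist(),c['t'])
    cv2.imwrite(f'pics/{n}0.png',cams.read_camera(n)[:,:,::-1])
E
```

```text
pics
0.0 [0.1847 0.7006 0.2304] [[-0.967   0.2549 -0.0003]
 [ 0.2549  0.967  -0.0016]
 [-0.0001 -0.0016 -1.    ]] 0.0856921015262218 0.0187
top [[433.38785169775036, 0.0, 320.9738591153711], [0.0, 433.38785169775036, 203.22887023211226], [0.0, 0.0, 1.0]] [[-0.014363288710972323, -0.9996933937924476, -0.020169639192205543], [-0.9946038129211708, 0.01635714658794444, -0.10244851916044971], [0.10274702555341336, 0.018589302387098824, -0.9945338036370043]] [0.0343 0.5119 1.2523]
side [[399.6679104590516, 0.0, 323.0221371488401], [0.0, 399.6679104590516, 194.2639525403745], [0.0, 0.0, 1.0]] [[0.9956340457371786, -0.09250579421545257, -0.012470966505694108], [-0.07780619333195071, -0.7486672169766403, -0.6583643326484536], [0.05156591168794471, 0.6564602625148157, -0.7525960938582994]] [-0.5041  0.1115  0.967 ]
```

View pics/top0.png

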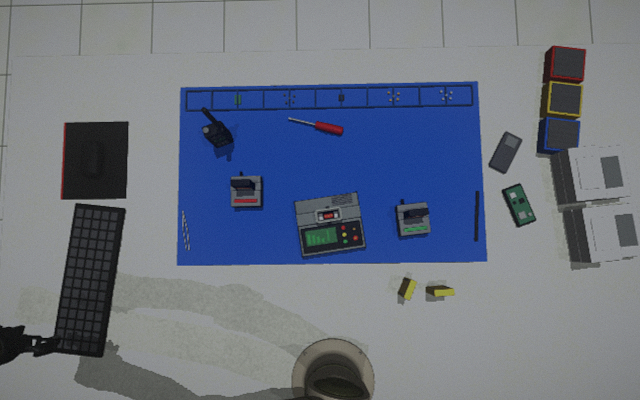

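View pics/side0.png

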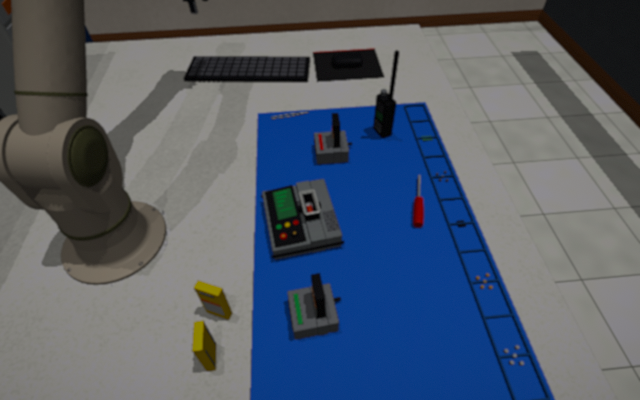

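The top view shows the green charger near (412,218), the tester near (330,222) with its slot at (328,214), and the red charger at (246,190). In the side view the green charger is near (313,310) and the slot near (310,203). I'll enlarge these areas.

```bash
python3 - <<'E'
import cv2,numpy as np
t=cv2.imread('pics/top0.png');s=cv2.imread('pics/side0.png')
f=lambda im,x,y:cv2.resize(im[y:y+60,x:x+80],None,fx=5,fy=5,interpolation=cv2.INTER_CUBIC)
g=np.vstack([np.hstack([f(t,375,185),f(t,290,185)]),np.hstack([f(s,275,270),f(s,265,175)])])
cv2.imwrite('pics/crop0.png',cv2.convertScaleAbs(g,alpha=1.6))
E
```

```text
(no output)
```

View pics/crop0.png

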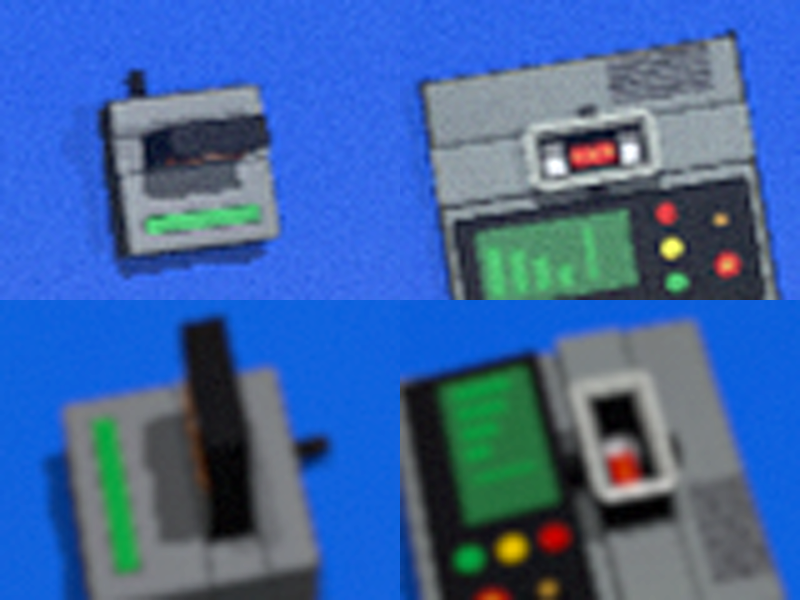

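The crops show the green charger and its pack (orange label towards the strip, -x) at top left and bottom left. The tester slot with its white rim is on the right, with its centre at about (328.8,215) in the top view and (310,202) in the side view. The pack top's centre is at about (416.4,213) in the top view and (317.8,286.4) in the side view.

```bash
cat >h.py <<'E'
import numpy as np
from workcell import monitor,cams,ctrl
np.set_printoptions(precision=4,suppress=True)
def ray(c,u,v,z):
    d=c['R'].T@np.linalg.solve(c['mtx'],[u,v,1]); o=-c['R'].T@c['t']
    return (o+d*(z-o[2])/d[2])
def proj(c,X):
    p=c['mtx']@(c['R']@np.asarray(X,float)+c['t']); return p[:2]/p[2]
E
python3 - <<'E'
from h import *
T=cams.calibration('top');S=cams.calibration('side')
t=lambda x,y,z:ray(T,x,y,z)
print('slot',t(328.8,215,.08),ray(S,310,202.2,.08))
print('pack',t(416.4,213,.124),ray(S,317.8,286.4,.124))
def yaw(a,b): d=a-b; return np.degrees(np.arctan2(-d[0],d[1])) # b->a along +y
P=lambda x,y,z:t(375+x/5,185+y/5,z)
Q=lambda x,y,z:t(290+x/5,185+y/5,z)
print('yaw g',yaw(P(147,226,.0485),P(262,212,.0485)))
R=lambda x,y,z:ray(S,275+x/5,270+y/5,z)
U=lambda x,y,z:ray(S,265+x/5,175+y/5,z)
print('yaw g side',yaw(R(102,120,.0485),R(127,272,.0485)))
print('yaw t',yaw(Q(25,85,.08),Q(335,35,.08)),yaw(Q(125,128,.08),Q(252,108,.08)))
print('strip c',P(204.5,219,.0485),R(114,196,.0485))
E
```

```text
slot [0.4732 0.0039 0.08  ] [0.4772 0.0042 0.08  ]
pack [ 0.4715 -0.2333  0.124 ] [ 0.4761 -0.238   0.124 ]
yaw g 6.072785142081508
yaw g side 5.796312710794199
yaw t 8.266399579102137 8.0582999586886
strip c [ 0.4319 -0.2454  0.0485] [ 0.4341 -0.2434  0.0485]
```

```bash
cat >>h.py <<'E'
def plan(targets):
    """targets: (x,y,z TCP, yaw deg of tool y axis from world +x), tool down; prints cm shift and turn in current tool axes"""
    from scipy.spatial.transform import Rotation as Ro
    s=monitor.observe(); R=s['ee_rot']
    for x,y,z,a in targets:
        c,n=np.cos(np.radians(a)),np.sin(np.radians(a))
        G=np.array([[-n,c,0],[c,n,0],[0,0,-1]]).T
        G=np.column_stack([[ -n, c,0],[c,n,0],[0,0,-1]])
        print((R.T@(np.array([x,y,z])-s['eef_pos'])*100).round(2),np.degrees(Ro.from_matrix(R.T@G).as_rotvec()).round(2))
E
python3 - <<'E'
from h import *
plan([(.46,.33,.33,40),(.474,-.236,.30,6)])
E
```

```text
[-36.07 -28.84  -9.91] [-0.07  0.03 35.23]
[-51.85 -83.21  -6.83] [-0.06  0.05 69.23]
```

```bash
A='' ; python3 -m inch '[{"jaw":1,"xyz":[-12,-9.6,-9.9],"rotation":[0,0,12]},{"jaw":1,"xyz":[-18,-14.4,-9.9],"rotation":[0,0,20]},{"jaw":1,"xyz":[-24,-19.2,-9.9],"rotation":[0,0,28]},{"jaw":1,"xyz":[-30,-24,-9.9],"rotation":[0,0,35]},{"jaw":1,"xyz":[-36,-29,-9.9],"rotation":[0,0,35]},{"jaw":1,"xyz":[-36,-29,-9.9],"rotation":[0,0,35]},{"jaw":1,"xyz":[-36,-29,-9.9],"rotation":[0,0,35]},{"jaw":1,"xyz":[-38,-35,-9.9],"rotation":[0,0,40]},{"jaw":1,"xyz":[-40,-41,-9],"rotation":[0,0,46]},{"jaw":1,"xyz":[-42,-47,-8],"rotation":[0,0,52]},{"jaw":1,"xyz":[-44,-53,-8],"rotation":[0,0,58]},{"jaw":1,"xyz":[-46,-60,-8],"rotation":[0,0,64]},{"jaw":1,"xyz":[-48,-67,-8],"rotation":[0,0,69.2]},{"jaw":1,"xyz":[-50,-74,-7],"rotation":[0,0,69.2]},{"jaw":1,"xyz":[-51.8,-83.2,-6.8],"rotation":[0,0,69.2]},{"jaw":1,"xyz":[-51.8,-83.2,-6.8],"rotation":[0,0,69.2]},{"jaw":1,"xyz":[-51.8,-83.2,-6.8],"rotation":[0,0,69.2]},{"jaw":1,"xyz":[-51.8,-83.2,-6.8],"rotation":[0,0,69.2]},{"jaw":1,"xyz":[-51.8,-83.2,-6.8],"rotation":[0,0,69.2]}]'
python3 - <<'E'
from h import *
import cv2
c=cams.calibration('wrist'); im=cams.read_camera('wrist')
cv2.imwrite('pics/w1.png',im[:,:,::-1]); np.save('w1.npy',c)
s=monitor.observe();print(s['t'],s['eef_pos'],s['ee_rot'],s['qpos'],-c['R'].T@c['t'])
p=(.474,-.236,.124);print(proj(c,p))
plan([(.474,-.236,.30,6)])
E
```

```text
t: 2.48
eef_pos: [0.4735, -0.2349, 0.299]
ee_rot: [[-0.105, 0.994, -0.001], [0.994, 0.105, 0.001], [0.001, -0.001, -1.0]]
force: [-0.2, 0.1, 0.8]
opening: 0.0851
gripper_force: 0.0
2.525 [ 0.4737 -0.2343  0.299 ] [[-0.1063  0.9943 -0.0005]
 [ 0.9943  0.1063  0.0007]
 [ 0.0008 -0.0004 -1.    ]] [-0.0733  0.3155  0.5649  1.9907 -0.2153  0.894   0.7117] [ 0.4664 -0.1543  0.4407]
[318.5455 176.0676]
[-0.17  0.01 -0.1 ] [-0.02 -0.05  0.1 ]
```

View pics/w1.png

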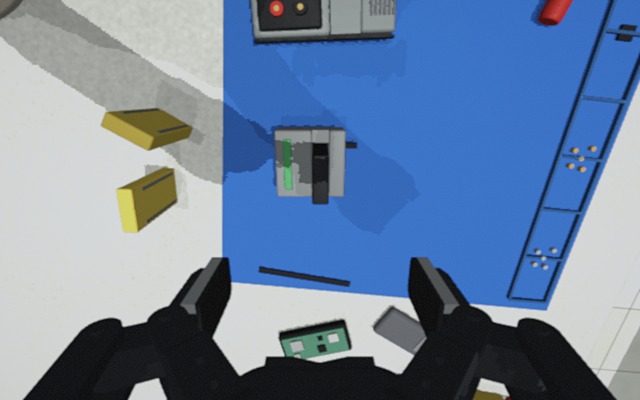

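The wrist view shows the green charger's deck spanning about (275-345, 127-196), with the strip at (287,164) and the pack top near (320,175). I'll enlarge it to read the edges.

```bash
python3 - <<'E'
import cv2
im=cv2.imread('pics/w1.png')[115:215,260:360]
cv2.imwrite('pics/w1c.png',cv2.convertScaleAbs(cv2.resize(im,(600,600),interpolation=cv2.INTER_CUBIC),alpha=1.5))
E
```

```text
(no output)
```

View pics/w1c.png

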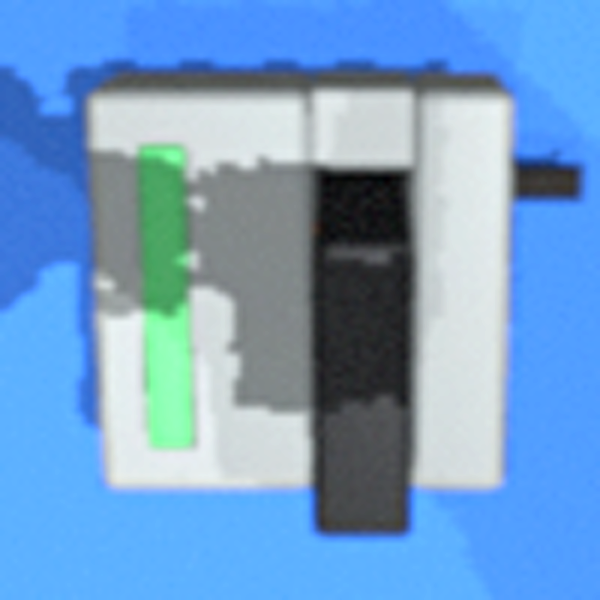

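The pack's top face spans (316-409, 250-530) in the crop, and the deck corners are at about (90,93), (512,93), (505,487) and (105,488).

```bash
python3 - <<'E'
from h import *
c=np.load('w1.npy',allow_pickle=True).item()
P=lambda x,y,z:ray(c,260+(x+.5)/6-.5,115+(y+.5)/6-.5,z)
k=[P(316,250,.124),P(408,250,.124),P(409,530,.124),P(318,530,.124)]
print(k,np.mean(k,0))
k=[P(90,93,.046),P(512,93,.046),P(505,487,.046),P(105,488,.046)];print(k,np.mean(k,0))
E
```

```text
[array([ 0.4653, -0.2157,  0.124 ]), array([ 0.4811, -0.214 ,  0.124 ]), array([ 0.4871, -0.2648,  0.124 ]), array([ 0.4707, -0.2666,  0.124 ])] [ 0.476  -0.2403  0.124 ]
[array([ 0.4149, -0.2028,  0.046 ]), array([ 0.5026, -0.1936,  0.046 ]), array([ 0.5124, -0.2797,  0.046 ]), array([ 0.4233, -0.2893,  0.046 ])] [ 0.4633 -0.2413  0.046 ]
```

```bash
python3 - <<'E'
from h import *
plan([(.476,-.240,.14,6.3),(.476,-.240,.079,6.3)])
E
```

```text
[-0.6   0.17 15.9 ] [-0.02 -0.05 -0.2 ]
[-0.61  0.18 22.  ] [-0.02 -0.05 -0.2 ]
```

```bash
python3 -m inch '[{"jaw":1,"xyz":[-0.6,0.2,6],"rotation":[0,0,-0.2]},{"jaw":1,"xyz":[-0.6,0.2,12],"rotation":[0,0,-0.2]},{"jaw":1,"xyz":[-0.6,0.2,16],"rotation":[0,0,-0.2]},{"jaw":1,"xyz":[-0.6,0.2,18],"rotation":[0,0,-0.2]},{"jaw":1,"xyz":[-0.6,0.2,20],"rotation":[0,0,-0.2]},{"jaw":1,"xyz":[-0.6,0.2,22],"rotation":[0,0,-0.2]},{"jaw":1,"xyz":[-0.6,0.2,22],"rotation":[0,0,-0.2]},{"jaw":1,"xyz":[-0.6,0.2,22],"rotation":[0,0,-0.2]},{"jaw":-1,"xyz":[-0.6,0.2,22],"rotation":[0,0,-0.2]},{"jaw":-1,"xyz":[-0.6,0.2,22],"rotation":[0,0,-0.2]},{"jaw":-1,"xyz":[-0.6,0.2,22],"rotation":[0,0,-0.2]},{"jaw":-1,"xyz":[-0.6,0.2,22],"rotation":[0,0,-0.2]},{"jaw":-1,"xyz":[-0.6,0.2,22],"rotation":[0,0,-0.2]},{"jaw":-1,"xyz":[-0.6,0.2,22],"rotation":[0,0,-0.2]},{"jaw":-1,"xyz":[-0.6,0.2,22],"rotation":[0,0,-0.2]},{"jaw":-1,"xyz":[-0.6,0.2,22],"rotation":[0,0,-0.2]}]' 50
python3 - <<'E'
from h import *
plan([(.476,-.240,.079,6.3),(.475,.004,.250,8.2)])
E
```

```text
t: 4.53
eef_pos: [0.4765, -0.2413, 0.0795]
ee_rot: [[-0.109, 0.994, 0.001], [0.994, 0.109, -0.0], [-0.0, 0.0, -1.0]]
force: [-0.6, 0.2, 5.1]
opening: 0.0175
gripper_force: 53.1
[ 0.13 -0.03  0.05] [ 0.03  0.   -0.07]
[ 24.4    2.53 -17.05] [ 0.03  0.01 -1.97]
```

```bash
python3 -m inch '[{"jaw":-1,"xyz":[0,0,-3],"rotation":[0,0,0]},{"jaw":-1,"xyz":[0,0,-6],"rotation":[0,0,0]},{"jaw":-1,"xyz":[0,0,-10],"rotation":[0,0,0]},{"jaw":-1,"xyz":[1,0,-14],"rotation":[0,0,-1]},{"jaw":-1,"xyz":[4,0.5,-15],"rotation":[0,0,-2]},{"jaw":-1,"xyz":[8,1,-15],"rotation":[0,0,-2]},{"jaw":-1,"xyz":[12,1.4,-15],"rotation":[0,0,-2]},{"jaw":-1,"xyz":[15,1.6,-15],"rotation":[0,0,-2]},{"jaw":-1,"xyz":[15,1.6,-15],"rotation":[0,0,-2]},{"jaw":-1,"xyz":[15,1.6,-15],"rotation":[0,0,-2]},{"jaw":-1,"xyz":[15,1.6,-15],"rotation":[0,0,-2]}]'
python3 - <<'E'
from h import *
import cv2
c=cams.calibration('wrist'); im=cams.read_camera('wrist')
np.save('w2.npy',c); s=monitor.observe(); print(s['t'],s['eef_pos'],s['opening'])
print(proj(c,(.475,.004,.08)))
u,v=proj(c,(.475,.004,.08)).astype(int)
cr=im[max(v-50,0):v+50,u-50:u+50,::-1]; print(u,v,cr.shape)
a=cv2.convertScaleAbs(cv2.resize(cr,None,fx=5,fy=5,interpolation=cv2.INTER_CUBIC),alpha=1.4)
b=cv2.resize(im[:,170:410,::-1],(300,500))
b=np.vstack([b,np.zeros((max(a.shape[0]-500,0),300,3),np.uint8)])[:a.shape[0]]
cv2.imwrite('pics/w2.png',np.hstack([a,b]))
E
```

```text
t: 5.9
eef_pos: [0.4758, -0.0915, 0.2292]
ee_rot: [[-0.142, 0.99, -0.0], [0.99, 0.142, -0.0], [-0.0, -0.0, -1.0]]
force: [1.8, -0.6, -0.5]
opening: 0.0175
gripper_force: 52.3
5.95 [ 0.4758 -0.0914  0.2293] 0.017706098917785695
[332.3469  77.2912]
332 77 (100, 100, 3)
```

View pics/w2.png

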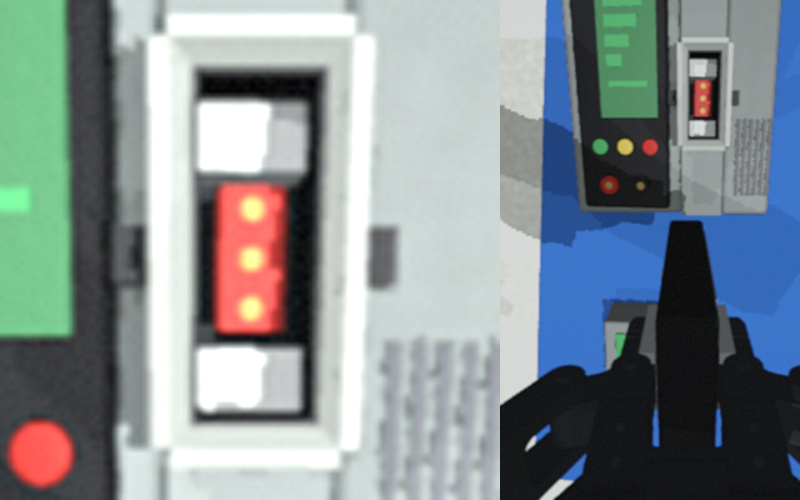

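The slot's flare mouth spans about (165-355, 38-450) in the crop, the inner cup edge (195-325, 68-420), and the red block is in the middle. The pack hangs straight in the jaws.

```bash
python3 - <<'E'
from h import *
c=np.load('w2.npy',allow_pickle=True).item()
P=lambda x,y,z:ray(c,282+(x+.5)/5-.5,27+(y+.5)/5-.5,z)
for q,z in(([(165,38),(355,38),(342,450),(171,448)],.08),([(195,68),(326,68),(318,420),(195,420)],.072)):
    k=np.array([P(x,y,z) for x,y in q]);l=k[:1]
    print(k.mean(0),[np.linalg.norm(k[i]-k[i-1]) for i in range(4)])
    d=(k[0]+k[1]-k[2]-k[3]);print(np.degrees(np.arctan2(-d[0],d[1])))
    d=(k[1]+k[2]-k[0]-k[3]);print(np.degrees(np.arctan2(d[1],d[0])))
# pack bottom near face in the gripper: predicted pixels for foot corners with pack centred on TCP
s=monitor.observe();x=s['ee_rot']@[1,0,0];y=s['ee_rot']@[0,1,0];print(s['eef_pos'])
for a,b,h in((.027,.009,-.065),(.027,-.009,-.065),(.027,.009,.045),(.027,-.009,.045)):
    print(h,proj(c,s['eef_pos']+a*x+b*y+[0,0,h]))
plan([(.475,.004,.160,8.2)])
E
```

```text
[0.4757 0.0044 0.08  ] [np.float64(0.06697052315406392), np.float64(0.03201360924997598), np.float64(0.06731810586950077), np.float64(0.031181134607167905)]
8.409463362428275
7.785003822301493
[0.476  0.0051 0.072 ] [np.float64(0.05907270170783996), np.float64(0.022805771988004642), np.float64(0.059072009689965295), np.float64(0.022907791955299357)]
8.234627628839636
8.105530662157257
[ 0.4758 -0.0914  0.2293]
-0.065 [330.5376 176.3046]
-0.065 [304.3988 176.317 ]
0.045 [341.2892 255.5799]
0.045 [290.0865 255.6004]
[9.46 1.27 6.92] [-0.    0.02 -0.06]
```

```bash
python3 - <<'E'
from h import *
import cv2
c=cams.calibration('wrist'); im=cams.read_camera('wrist'); s=monitor.observe()
g=im.astype(int).max(2)
for v in(178,182,186,190): print(v,g[v,296:345].tolist())
print('col',g[168:184,318].tolist())
x,y=s['ee_rot'][:,0],s['ee_rot'][:,1]
for h in(-.065,-.055,-.045): print([proj(c,s['eef_pos']+.027*x+b*y+[0,0,h]) for b in(-.009,.009)])
E
```

```text
178 [186, 185, 185, 186, 187, 186, 186, 187, 186, 167, 101, 26, 12, 13, 16, 11, 13, 15, 15, 10, 14, 15, 12, 11, 14, 8, 14, 15, 16, 12, 13, 13, 8, 10, 28, 93, 156, 184, 187, 186, 186, 185, 185, 186, 186, 185, 185, 185, 186]
182 [186, 186, 185, 186, 186, 187, 187, 188, 172, 108, 30, 13, 13, 17, 17, 22, 18, 11, 15, 20, 17, 12, 19, 16, 13, 13, 17, 15, 18, 14, 14, 18, 17, 18, 15, 50, 131, 183, 188, 186, 186, 186, 186, 186, 186, 186, 186, 185, 186]
186 [185, 186, 186, 186, 186, 186, 187, 181, 153, 77, 10, 14, 16, 20, 17, 13, 18, 13, 17, 15, 18, 17, 14, 18, 9, 14, 15, 22, 22, 14, 11, 18, 14, 15, 21, 16, 38, 94, 155, 185, 188, 186, 186, 185, 186, 186, 186, 187, 186]
190 [186, 186, 185, 186, 186, 187, 188, 173, 103, 24, 7, 19, 17, 19, 18, 18, 15, 16, 20, 18, 13, 13, 21, 15, 16, 16, 17, 21, 17, 18, 11, 21, 14, 15, 12, 9, 17, 40, 103, 160, 185, 188, 186, 186, 186, 185, 186, 186, 185]
col [147, 126, 119, 131, 170, 186, 190, 183, 117, 28, 12, 16, 16, 13, 19, 19]
[array([304.3938, 176.2789]), array([330.5333, 176.263 ])]
[array([303.6988, 180.1271]), array([331.0557, 180.1105])]
[array([302.9359, 184.3512]), array([331.6293, 184.3339])]
```

The foot sits 0.8 mm towards tool +y, so I'll aim the TCP at (0.475, 0.0046), yaw 8.15°. With the foot 65 mm below the TCP, contact should come at TCP z 0.113 and home at 0.105.

```bash
python3 - <<'E'
from h import *
plan([(.475,.0046,.152,8.15)])
E
python3 - <<'E'
E
```

```text
[9.51 1.28 7.72] [-0.    0.02 -0.01]
```

```bash
python3 -m inch '[{"jaw":-1,"xyz":[4,0.6,0],"rotation":[0,0,0]},{"jaw":-1,"xyz":[8,1.1,0],"rotation":[0,0,0]},{"jaw":-1,"xyz":[9.5,1.28,2],"rotation":[0,0,0]},{"jaw":-1,"xyz":[9.5,1.28,5],"rotation":[0,0,0]},{"jaw":-1,"xyz":[9.5,1.28,7],"rotation":[0,0,0]},{"jaw":-1,"xyz":[9.5,1.28,7.7],"rotation":[0,0,0]},{"jaw":-1,"xyz":[9.5,1.28,7.7],"rotation":[0,0,0]},{"jaw":-1,"xyz":[9.5,1.28,7.7],"rotation":[0,0,0]}]'
python3 - <<'E'
from h import *
plan([(.475,.0046,.130,8.15),(.475,.0046,.115,8.15)])
E
```

```text
t: 7.0
eef_pos: [0.4754, 0.0052, 0.1529]
ee_rot: [[-0.143, 0.99, 0.001], [0.99, 0.143, 0.0], [-0.0, 0.001, -1.0]]
force: [-0.4, 0.1, -1.9]
opening: 0.0174
gripper_force: 52.2
[-0.05 -0.05  2.29] [0.07 0.   0.05]
[-0.05 -0.05  3.79] [0.07 0.   0.05]
```

```bash
python3 -m inch '[{"jaw":-1,"xyz":[-0.05,-0.05,0.5],"rotation":[0,0,0]},{"jaw":-1,"xyz":[-0.05,-0.05,1],"rotation":[0,0,0]},{"jaw":-1,"xyz":[-0.05,-0.05,1.5],"rotation":[0,0,0]},{"jaw":-1,"xyz":[-0.05,-0.05,2],"rotation":[0,0,0]},{"jaw":-1,"xyz":[-0.05,-0.05,2.3],"rotation":[0,0,0]},{"jaw":-1,"xyz":[-0.05,-0.05,2.3],"rotation":[0,0,0]}]'
python3 -m inch '[{"jaw":-1,"xyz":[0,0,0.4],"rotation":[0,0,0]},{"jaw":-1,"xyz":[0,0,0.8],"rotation":[0,0,0]},{"jaw":-1,"xyz":[0,0,1.2],"rotation":[0,0,0]},{"jaw":-1,"xyz":[0,0,1.4],"rotation":[0,0,0]},{"jaw":-1,"xyz":[0,0,1.4],"rotation":[0,0,0]},{"jaw":-1,"xyz":[0,0,1.4],"rotation":[0,0,0]}]'
```

```text
t: 7.75
eef_pos: [0.4746, 0.0045, 0.129]
ee_rot: [[-0.143, 0.99, -0.0], [0.99, 0.143, -0.001], [-0.001, -0.0, -1.0]]
force: [1.3, -3.9, -3.8]
opening: 0.0172
gripper_force: 52.0
t: 8.5
eef_pos: [0.4747, 0.0045, 0.1151]
ee_rot: [[-0.143, 0.99, 0.0], [0.99, 0.143, -0.001], [-0.001, 0.0, -1.0]]
force: [1.5, -4.9, -4.0]
opening: 0.0174
gripper_force: 52.0
```

A small sideways load in -y means a wall is touching, so I'll ease 0.7 mm towards -y and start pressing in small steps.

```bash
python3 -m inch '[{"jaw":-1,"xyz":[-0.07,0,0],"rotation":[0,0,0]},{"jaw":-1,"xyz":[-0.07,0,0],"rotation":[0,0,0]},{"jaw":-1,"xyz":[-0.07,0,0],"rotation":[0,0,0]}]'
python3 -m inch '[{"jaw":-1,"xyz":[0,0,0.15],"rotation":[0,0,0]},{"jaw":-1,"xyz":[0,0,0.3],"rotation":[0,0,0]},{"jaw":-1,"xyz":[0,0,0.4],"rotation":[0,0,0]},{"jaw":-1,"xyz":[0,0,0.4],"rotation":[0,0,0]},{"jaw":-1,"xyz":[0,0,0.4],"rotation":[0,0,0]}]'
python3 -m inch '[{"jaw":-1,"xyz":[0,0,0.15],"rotation":[0,0,0]},{"jaw":-1,"xyz":[0,0,0.3],"rotation":[0,0,0]},{"jaw":-1,"xyz":[0,0,0.4],"rotation":[0,0,0]},{"jaw":-1,"xyz":[0,0,0.4],"rotation":[0,0,0]},{"jaw":-1,"xyz":[0,0,0.4],"rotation":[0,0,0]}]'
```

```text
t: 8.88
eef_pos: [0.4746, 0.0043, 0.1153]
ee_rot: [[-0.143, 0.99, -0.0], [0.99, 0.143, 0.0], [0.0, -0.0, -1.0]]
force: [0.4, -3.9, -3.4]
opening: 0.0175
gripper_force: 52.1
t: 9.5
eef_pos: [0.4746, 0.0043, 0.1113]
ee_rot: [[-0.143, 0.99, -0.0], [0.99, 0.143, 0.0], [0.0, -0.0, -1.0]]
force: [0.6, -3.0, 2.5]
opening: 0.0176
gripper_force: 52.9
t: 10.12
eef_pos: [0.4746, 0.0042, 0.1073]
ee_rot: [[-0.143, 0.99, 0.0], [0.99, 0.143, 0.0], [0.0, 0.0, -1.0]]
force: [-0.1, -0.8, 3.1]
opening: 0.0173
gripper_force: 53.1
```

```bash
python3 -m inch '[{"jaw":-1,"xyz":[0,0,0.1],"rotation":[0,0,0]},{"jaw":-1,"xyz":[0,0,0.15],"rotation":[0,0,0]},{"jaw":-1,"xyz":[0,0,0.15],"rotation":[0,0,0]},{"jaw":-1,"xyz":[0,0,0.15],"rotation":[0,0,0]}]'
python3 -m inch '[{"jaw":-1,"xyz":[0,0,0.05],"rotation":[0,0,0]},{"jaw":-1,"xyz":[0,0,0.1],"rotation":[0,0,0]},{"jaw":-1,"xyz":[0,0,0.1],"rotation":[0,0,0]},{"jaw":-1,"xyz":[0,0,0.1],"rotation":[0,0,0]}]'
```

```text
t: 10.62
eef_pos: [0.4746, 0.0042, 0.1059]
ee_rot: [[-0.143, 0.99, 0.0], [0.99, 0.143, 0.0], [0.0, 0.0, -1.0]]
force: [-0.5, -1.9, 5.5]
opening: 0.0177
gripper_force: 53.3
t: 11.12
eef_pos: [0.4746, 0.0043, 0.1053]
ee_rot: [[-0.143, 0.99, 0.0], [0.99, 0.143, 0.001], [0.001, 0.001, -1.0]]
force: [-2.1, -1.6, 14.8]
opening: 0.0176
gripper_force: 54.7
```

```bash
python3 -m inch '[{"jaw":-1,"xyz":[0,0,0.03],"rotation":[0,0,0]},{"jaw":-1,"xyz":[0,0,0.03],"rotation":[0,0,0]},{"jaw":-1,"xyz":[0,0,0.03],"rotation":[0,0,0]},{"jaw":-1,"xyz":[0,0,0.03],"rotation":[0,0,0]},{"jaw":-1,"xyz":[0,0,0.03],"rotation":[0,0,0]}]'
python3 - <<'E'
from h import *
import cv2
f=[]
for n in("side","side","side"): im=cams.read_camera(n); s=monitor.observe(); f.append(s['force']); 
print(np.array(f),s['eef_pos'],s['t'])
c=cams.calibration('side');t=np.array([.4752,.0047,0])
w=cams.read_camera('wrist')
a=cv2.resize(im[140:240,250:370,::-1],(480,400),interpolation=cv2.INTER_CUBIC)
cv2.imwrite('pics/fin.png',np.hstack([cv2.convertScaleAbs(a,alpha=1.5),cv2.resize(w[:,200:440,::-1],(240,400))]))
E
```

```text
t: 11.75
eef_pos: [0.4746, 0.0043, 0.1053]
ee_rot: [[-0.143, 0.99, 0.001], [0.99, 0.143, 0.001], [0.001, 0.001, -1.0]]
force: [-3.2, -2.1, 20.1]
opening: 0.0175
gripper_force: 55.4
[[-3.2557 -2.2099 20.4804]
 [-3.2486 -1.6086 20.1524]
 [-2.084  -1.62   20.3651]] [0.4747 0.0043 0.1053] 11.9
```

View pics/fin.png

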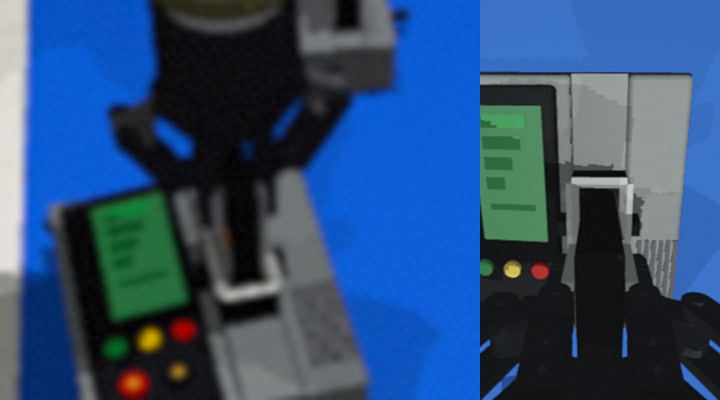

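The final picture shows the pack upright in the slot, with its orange label towards the display. TCP z stays at 0.1053 while the push rose to a steady 20 N, so the foot is on the hard stop. I'm handing it in.

```bash
python3 -c "
from workcell import ticket
print(ticket.finish_job())"
```

```text
the job is handed in; nothing more can be done
None
```

I handed the job in with the pack in the tester slot, its label facing the display, and the arm still holding it on the hard stop with a steady push of about 20 N, at about 12 s of the 48 s allowed.

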